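# Show the blocking die to the inspection camera

### The arm

A 6-joint arm with a two-finger parallel gripper is mounted at the origin on the work surface. World frame = base frame: x ahead of the robot, y to its left, z up, the work surface at z = 0. Lengths are in mm, angles in rad, forces in N, time in s.
With the tool pointing down it reaches from about 350 to 975 mm from the base axis. Payload 7.1 kg.
Tool frame: the origin (TCP) lies at the very end of the fingers, on their centre line; the grasp point (between the pads) lies 19 mm behind it (ctrl.pinch_z is the distance from the TCP to the grasp point, in mm); z points along the fingers, y is the direction in which the jaws open and shut (so a half turn about z gives the same grasp; the last joint's range is limited). The gripper opens to 88 mm and grips with 3 to 60 N. Pads are 20 mm wide; open, the fingers measure 115 mm over their backs; the gripper's body (75 mm by 178 mm) begins 61 mm behind the grasp point.
Start: joints at [-1.213, 0.423, 1.63, -0, 1.089, -0.019], TCP at [229.983, -581.13, 222.675] pointing down, gripper open.
Joint ranges: [-3, 3], [-0.9, 2.11], [0.09, 2.58], [-1.31, 4.45], [0.11, 2.69], [-2.54, 2.54]. Speed limits (rad/s): [2.39, 2.39, 3.01, 3.14, 3.14, 3.14].

### API

Orientations are given as a rotation vector (axis times angle).
In Python, from workcell import ctrl gives the robot as it stands.
- The arm moves only by the shell command python3 -m inch 'ROWS' [OPENING]. ROWS is JSON, a list of rows, each an object with "xyz": the shift along the tool's x, y, z in cm, a list of three; "spin": the turn about the tool's z in degrees. A call has 1 to 20 rows; each row is the pose to reach, as a shift and turn from the pose measured when the call began, along the tool's axes at that moment; what a row does not reach only later rows make up. A row lasts 1/10 s, in which the tool goes at most 50 mm and 8.59 degrees, less where a joint would pass 70% of its speed; a pose out of reach is approached as far as the arm can. A call with a gripper value outside its range is refused whole. OPENING is the closure, from 0 (fully open) to 1 (shut), set as the call begins (- or left out, the last holds). The fingers move at their own pace and stop on an object; the grip force is fixed at half the most. Time passes only in rows, so rows that repeat a pose let the fingers close. It gives the time, the measured TCP pose, the force and the opening at its end, in the units of the state.
- ctrl.get_obs(): the state, without advancing time (a new reading comes with each control period).
- ctrl.get_image(name): name is "side" or "top" or "wrist"; returns the picture (480x640x3 uint8, red, green, blue); there is no depth.
- ctrl.camera_info(name): a dict with "camera_matrix" (3x3 intrinsics, pixels), "R" (3x3) and "t" (3): a world point X has camera coordinates R X + t; the wrist camera has in their place "hand_eye" (4x4, takes a point from camera to tool coordinates, whose origin is the TCP and whose axes are the flange's). Camera axes: x right, y down, z forward; pixel columns grow to the right and rows downward; lengths in mm; the calibration is good to about 2 mm. A picture is of the moment at which its call begins: read the wrist's pose just before it. camera_info takes no time and is no camera call.
- ctrl.close_job(): hands the job in, once; it reports no verdict.
The state is a dict: "t": time; "qpos": joint angles; "qvel": joint speeds; "joint_torque": joint torques, N m; "ee_pos": TCP position; "orientation": TCP orientation; "ft_force": force on the tool from outside, world axes, zero at the start; "moment": the same for the moment, N m; "width": finger opening in mm.
Only numpy, scipy, OpenCV 4.12 (cv2) and the standard library are available. Lean on these libraries where they do the work, as an engineer would, in place of code of your own. Each camera call takes 0.05 s, during which the arm holds its last target. There are 200 camera calls.

### The job

Take the brass blocking die by its wooden grip, slide it out of the open end of its steel holder, and show its engraved underside to the bench inspection camera: centred on the lens and 13 cm from the glass, face square to the lens, the plate's long side in line with the long side of the camera's black housing (either way round). Finish while holding it still in the air there; do not let go. Do not bump the camera, and leave the other things on the bench where they are.

Things in the scene. Friction and masses are not known exactly. Their poses are not given: they have to be found in the camera images.
- die: Loose blocking die, about 240 g: flat brass plate 70 (x) x 44 (y) x 8 mm; on its middle an upright wooden bar grip 36 mm (x) by 16 mm thick (y), from 8 to 68 mm above the underside. Origin: centre of the flat underside, the engraved face; z up through the grip. It lies in the holder's channel, x along it, slides freely, and cannot be lifted there: the lips cover its long edges.
- holder: Fixed steel holder 130 (x) x 80 (y) x 31 mm. Origin: centre of its underside. Channel along x: floor 14 mm above the bench, 48 mm wide, 12 mm high; two 5 mm lips above it leave a 32 mm wide slot for the grip; 2 mm bolt heads on the lips. Closed by a stop at its +x end, open at -x (robot side).
- mouth (a point): Centre of the open (-x) end of the holder's channel, on its floor, 65 mm from the holder's origin. The die's plate is wholly out of the channel once its centre is more than 35 mm beyond this point; nothing supports the die out there.
- stand: Fixed base of the inspection camera: aluminium plate 120 (x) x 100 (y) x 8 mm with two cheeks that carry the camera. Origin: centre of its underside.
- camera: Fixed inspection camera on the stand, looking up: black housing 90 (x) x 60 (y) x 36 mm, lens barrel 34 mm across on its upper face, a white lamp strip at each end. Origin: centre of the lens glass, 85 mm above the bench. z: viewing axis out of the lens, tipped 25 degrees from vertical towards the robot side (stand's -x); x along the long side; y level.
- focus (a point): The point 130 mm from the lens glass along the viewing axis (camera z), in the air about 203 mm above the bench: the centre of the die's engraved face belongs here, with die z along camera z (grip away from the lens) and die x along camera x, either way round.
- notebook: Bystander: loose closed notebook in blue covers, 94 x 134 x 17 mm, lying flat. Origin: centre of its underside.
- seal: Bystander: loose turned dark wooden hand seal, 36 mm across, 80 mm tall, standing. Origin: centre of its underside.
- glue: Bystander: loose closed glue jar, 64 mm across, 80 mm tall, standing. Origin: centre of its underside.
- folder: Bystander: loose white flat bone folder, about 141 x 22 x 5 mm, lying flat. Origin: underside, x along its length.
Things that resemble listed ones, but are neither listed nor needed, are in the scene too. What is shaped like the die but green or pink is not meant.

How it is judged (in metres and radians):
On the way:
1. the die is drawn out through the open end of the channel (x of die in the frame of holder below -0.085 m and y of die in the frame of holder between -0.02 and 0.02 m and z of die in the frame of holder below 0.05 m).
At the end, for the whole second after the job is handed in: The die is held still in the air by the fingers alone, grip upward: centre of its engraved face within 15 mm of the focus point, face square to the lens within 8 degrees, long side along the housing's long side within 8 degrees either way round (distance between die and focus below 0.015 m and angle between the z axis of die and the z axis of camera, either way round below 0.14 rad and angle between the x axis of die and the x axis of camera, either way round below 0.14 rad and angle between die's own z axis and vertical below 0.8 rad and height (world z) of die above 0.17 m and linear speed of die below 0.02 m/s and angular speed of die below 0.15 rad/s and contact force between die and the fingers above 1 N and contact force between die and holder below 0.1 N and contact force between die and stand below 0.1 N); the arm keeps its last pose, push and grip.
It fails at once if the camera or its stand is bumped (over 3 N) (contact force between stand and the arm above 3 N or contact force between stand and the fingers above 3 N or contact force between stand and die above 3 N).
It fails at once if the notebook is moved more than 20 mm (distance of notebook from where it was at the start of the episode above 0.02 m).
It fails at once if the round hand seal is moved more than 20 mm (distance of seal from where it was at the start of the episode above 0.02 m).
It fails at once if the glue jar is moved more than 20 mm (distance of glue from where it was at the start of the episode above 0.02 m).
It fails at once if the bone folder is moved more than 20 mm (distance of folder from where it was at the start of the episode above 0.02 m).
It also fails if it takes over 45 s, if anything falls off the work surface, if the arm or the gripper's body presses on something with over 40 N, if the wrist force passes 120 N, or if a joint passes its speed limit or range.

## Working session

There is one attempt and no reset: what is moved stays moved. The work goes in short steps, Python scripts to look and compute and a shell command to move; the robot and the scene stay as the last step left them, time stands still between calls to the robot, and variables do not carry over. Pictures are saved under pics/ and viewed, about 8 in all and at most 12, crops included, and the job is handed in when it is done.

```bash
ls; mkdir -p pics
python3 - <<'E'
from workcell import ctrl
import cv2
o=ctrl.get_obs();print(o['t'],o['ee_pos'],o['orientation'],o['width'],ctrl.pinch_z)
for n in('top','side'):
    cv2.imwrite(f'pics/{n}0.png',ctrl.get_image(n)[:,:,::-1]);i=ctrl.camera_info(n);print(n,i)
print(ctrl.camera_info('wrist'))
E
```

```text
pics
0.0 [ 229.80272112 -580.63726842  221.90896524] [-3.08456578e+00 -5.88034706e-01  3.30902800e-04] 88.00297436102987 18.700000000000003
top {'camera_matrix': array([[509.36290528,   0.        , 328.08712136],
       [  0.        , 509.36290528, 245.41236651],
       [  0.        ,   0.        ,   1.        ]]), 'R': array([[ 0.06891267, -0.99760744, -0.00551745],
       [-0.97686058, -0.06635501, -0.20332345],
       [ 0.20247088,  0.01940134, -0.97909608]]), 't': array([ 17.47952807, 583.65062635, 982.46062366])}
side {'camera_matrix': array([[481.19355426,   0.        , 317.46413298],
       [  0.        , 481.19355426, 229.05161759],
       [  0.        ,   0.        ,   1.        ]]), 'R': array([[-0.91133871, -0.41094669,  0.02417782],
       [-0.25244864,  0.51152075, -0.82135023],
       [ 0.3251637 , -0.75463192, -0.5699116 ]]), 't': array([ 523.85766112,  221.07464945, 1015.34433438])}
{'camera_matrix': array([[386.40561365,   0.        , 325.98899563],
       [  0.        , 386.40561365, 236.74293734],
       [  0.        ,   0.        ,   1.        ]]), 'hand_eye': array([[-8.24992439e-05, -9.66022948e-01, -2.58456298e-01,
         7.14753978e+01],
       [ 9.99999926e-01,  1.74916752e-05, -3.84577967e-04,
         1.95947158e-01],
       [ 3.76031975e-04, -2.58456310e-01,  9.66022875e-01,
        -1.61481365e+02],
       [ 0.00000000e+00,  0.00000000e+00,  0.00000000e+00,
         1.00000000e+00]])}
```

View pics/top0.png

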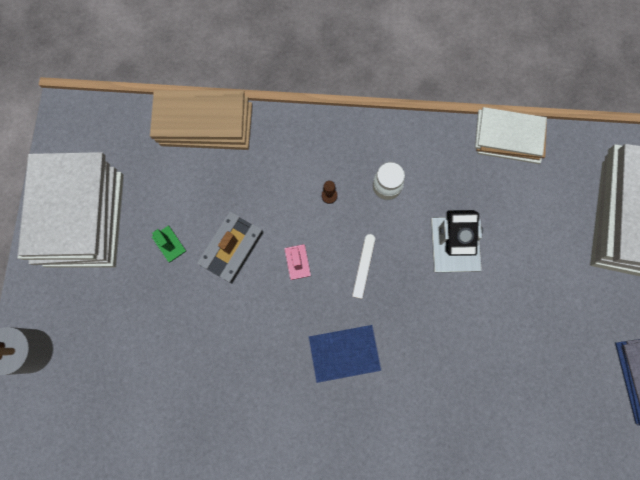

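View pics/side0.png

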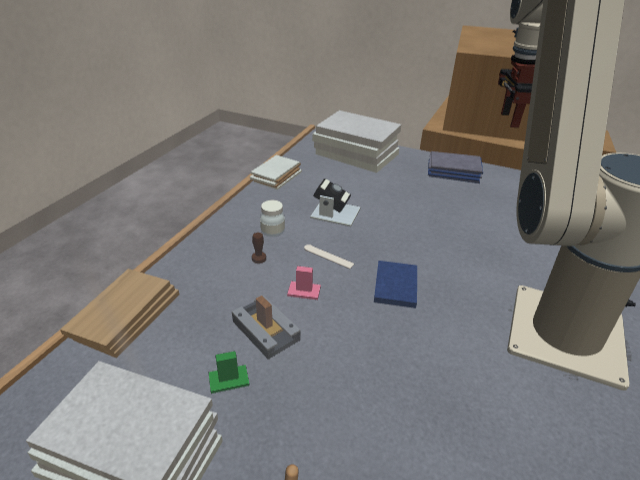

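The top view shows the brass die in the steel holder at (230,245), the look-alikes in green at (168,243) and pink at (298,262), and the turned seal at (330,192). The inspection camera is at (462,232) on its stand at (457,245), and a board stack is at (200,118). My choice is the brass plate with the wooden grip in the steel holder. The side view agrees: die grip (264,312), camera (332,193).

```bash
cat > h.py <<'E'
import numpy as np, cv2
from workcell import ctrl
from scipy.spatial.transform import Rotation as Rn
def ray(name,uv,pose=None):
    i=ctrl.camera_info(name);d=np.linalg.inv(i['camera_matrix'])@[uv[0],uv[1],1.]
    if name!='wrist': R=np.array(i['R']);return -R.T@i['t'],R.T@d
    H=np.array(i['hand_eye']);Rt=Rn.from_rotvec(pose[1]).as_matrix()
    return Rt@H[:3,3]+pose[0],Rt@H[:3,:3]@d
def cast(name,uv,z,pose=None):
    c,d=ray(name,uv,pose);return c+d*(z-c[2])/d[2]
def two(a,b):
    A=[];B=[]
    for c,d in(a,b):
        d=d/np.linalg.norm(d);P=np.eye(3)-np.outer(d,d);A.append(P);B.append(P@c)
    return np.linalg.lstsq(np.vstack(A),np.hstack(B),rcond=None)[0]
def snap(name,f):
    o=ctrl.get_obs();im=ctrl.get_image(name)[:,:,::-1].copy();cv2.imwrite(f,im);return (np.array(o['ee_pos']),np.array(o['orientation'])),im
E
python3 - <<'E'
from h import *
im=cv2.imread('pics/top0.png')
a=cv2.resize(im[205:290,190:270],None,fx=5,fy=5,interpolation=cv2.INTER_CUBIC)
b=cv2.resize(im[200:285,425:500],None,fx=5,fy=5,interpolation=cv2.INTER_CUBIC)
cv2.imwrite('pics/c0.png',np.hstack([a,b]))
for n,p in dict(holdA=(228,213),holdB=(262,232),holdC=(232,282),holdD=(198,262)).items(): print(n,cast('top',p,31).round())
for p in((433,218),(433,272),(481,271)): print('stand',cast('top',p,8).round())
for p in((462,217),(463,251)): print('lamp',cast('top',p,75).round())
print('lens',two(ray('top',(465,236)),ray('side',(337,189))).round())
for n,p,z in(('seal',(330,198),0),('glue',(391,172),80),('fold',(370,237),5),('fold',(358,296),5),('nb',(345,353),17),('pink',(298,262),0),('green',(168,243),0)): print(n,cast('top',p,z).round())
E
```

```text
holdA [643. 276.  31.]
holdB [607. 200.  31.]
holdC [496. 252.  31.]
holdD [533. 327.  31.]
stand [ 668. -165.    8.]
stand [ 549. -168.    8.]
stand [ 558. -270.    8.]
lamp [ 655. -211.   75.]
lamp [ 585. -214.   75.]
lens [ 615. -216.   80.]
seal [701.  62.   0.]
glue [740. -62.  80.]
fold [617. -31.   5.]
fold [488. -12.   5.]
nb [368.   8.  17.]
pink [553. 121.   0.]
green [575. 406.   0.]
```

View pics/c0.png

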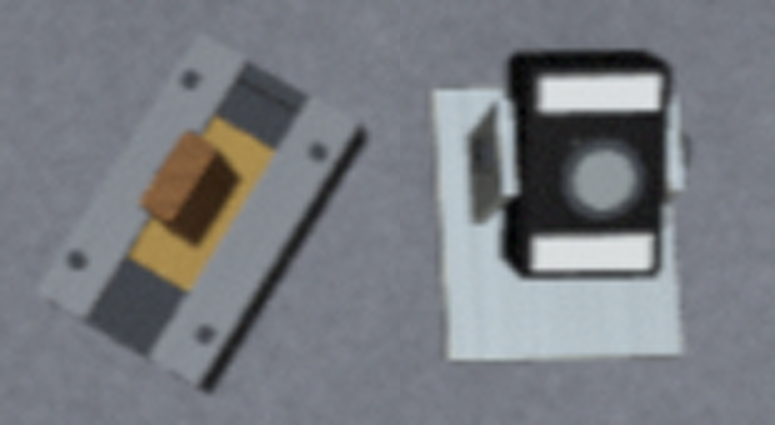

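The crop confirms the brass plate with the wooden grip inside the steel holder, open end at lower left. The lens is at the right, with lamp strips along the stand's x.

The tool can't be tilted through this interface, so I'll pivot the die 25° about the jaw axis by pressing its plate end on the holder's top edge. First I'll look at the stand with the wrist camera.

```bash
python3 -m inch '[{"xyz":[10,-5,-7.8],"spin":-20},{"xyz":[45,-21.6,-7.8],"spin":-120},{"xyz":[45,-21.6,-7.8],"spin":-120},{"xyz":[45,-21.6,-7.8],"spin":-120},{"xyz":[45,-21.6,-7.8],"spin":-120},{"xyz":[45,-21.6,-7.8],"spin":-120},{"xyz":[45,-21.6,-7.8],"spin":-120},{"xyz":[45,-21.6,-7.8],"spin":-120},{"xyz":[45,-21.6,-7.8],"spin":-120},{"xyz":[45,-21.6,-7.8],"spin":-120},{"xyz":[45,-21.6,-7.8],"spin":-120},{"xyz":[45,-21.6,-7.8],"spin":-120},{"xyz":[45,-21.6,-7.8],"spin":-120},{"xyz":[45,-21.6,-7.8],"spin":-120},{"xyz":[45,-21.6,-7.8],"spin":-120},{"xyz":[45,-21.6,-7.8],"spin":-120},{"xyz":[45,-21.6,-7.8],"spin":-120},{"xyz":[45,-21.6,-7.8],"spin":-120}]' 0
python3 - <<'E'
from h import *
p,im=snap('wrist','pics/w1.png');np.save('p1.npy',np.array(p));print(p,ctrl.get_obs()['t'])
print(Rn.from_rotvec(p[1]).as_matrix().round(3))
E
```

```text
t: 1.9
ee_pos: [568.7, -214.4, 300.2]
orientation: [-1.036, -2.965, -0.002]
ft_force: [0.1, -0.6, 0.5]
width: 87.7
(array([ 568.73461876, -214.4284212 ,  300.24761622]), array([-1.03589260e+00, -2.96487825e+00, -1.64111146e-03])) 1.95
[[-0.782  0.623 -0.001]
 [ 0.623  0.782  0.001]
 [ 0.001  0.001 -1.   ]]
```

View pics/w1.png

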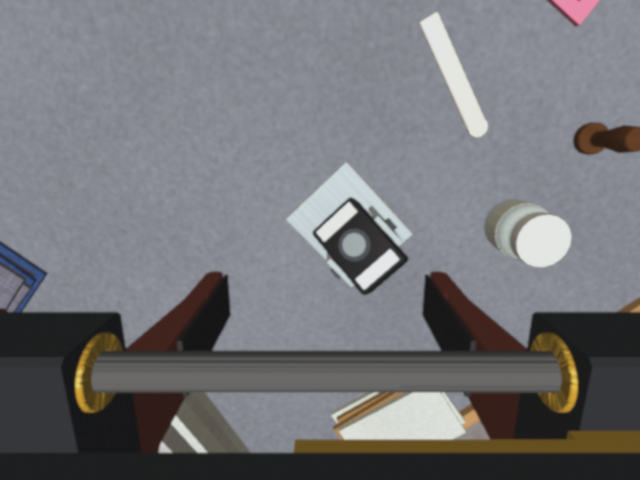

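The wrist view shows the lens at (354,244), lamp strips near (337,221) and (379,270), and stand plate corners at (347,163), (287,219) and (412,235).

Run:
```python
from h import *
p=np.load('p1.npy');T=cv2.imread('pics/top0.png');W=cv2.imread('pics/w1.png')
def blobs(im,box,lo,hi,amin,amax):
    x0,y0,x1,y1=box;g=im[y0:y1,x0:x1].astype(int);m=((g.min(2)>=lo)&(g.max(2)<=hi)).astype(np.uint8)
    n,l,s,c=cv2.connectedComponentsWithStats(m)
    return [((c[i]+[x0,y0]),s[i,4],cv2.minAreaRect(np.argwhere(l==i)[:,::-1].astype(np.float32))[1:]) for i in range(1,n) if amin<s[i,4]<amax]
wl=blobs(W,(300,190,420,300),218,255,60,2000);tl=blobs(T,(440,205,490,265),218,255,30,1000)
wg=blobs(W,(335,225,373,263),110,190,100,1500);tg=blobs(T,(452,222,480,248),110,190,30,500)
for k in(wl,tl,wg,tg): print(k)
L=two(ray('wrist',wg[0][0],p),ray('top',tg[0][0]));print('lens 2view',L,'casts',cast('wrist',wg[0][0],85,p),cast('top',tg[0][0],85))
for uv in((347,163),(287,219),(412,235)): print('stand',cast('wrist',uv,8,p))
wl.sort(key=lambda b:b[0][1]);tl.sort(key=lambda b:-b[0][1])
if len(wl)==2==len(tl):
    a,b=[two(ray('wrist',wl[i][0],p),ray('top',tl[i][0])) for i in(0,1)]
    d=b-a;print('lamps',a,b,np.degrees(np.arctan2(d[1],d[0])),np.degrees(np.arctan2(d[2],np.hypot(*d[:2]))))
```

```text
[(array([336.34      , 221.44222222]), np.int32(450), ((10.682910919189453, 42.39250946044922), 47.290611267089844)), (array([376.91522158, 268.96146435]), np.int32(519), ((11.68799114227295, 44.33375930786133), 49.08561706542969))]
[]
[(array([353.61228814, 244.34957627]), np.int32(472), ((24.0, 23.0), 90.0))]
[(array([465.31192661, 235.3853211 ]), np.int32(109), ((10.733125686645508, 11.180339813232422), 26.56505012512207))]
lens 2view [ 615.10323355 -215.13118461   88.65428413] casts [ 617.11979967 -215.79029835   85.        ] [ 614.9888131  -215.80173525   85.        ]
stand [ 555.61298581 -171.4564257     8.        ]
stand [ 563.12047705 -268.33204634    8.        ]
stand [ 672.91105791 -162.38687321    8.        ]
```

```bash
python3 -m inch '[{"xyz":[10,12,0],"spin":-13.5},{"xyz":[29.7,37.4,6],"spin":-13.5},{"xyz":[29.7,37.4,6],"spin":-13.5},{"xyz":[29.7,37.4,6],"spin":-13.5},{"xyz":[29.7,37.4,6],"spin":-13.5},{"xyz":[29.7,37.4,6],"spin":-13.5},{"xyz":[29.7,37.4,6],"spin":-13.5},{"xyz":[29.7,37.4,6],"spin":-13.5},{"xyz":[29.7,37.4,6],"spin":-13.5},{"xyz":[29.7,37.4,6],"spin":-13.5},{"xyz":[29.7,37.4,6],"spin":-13.5},{"xyz":[29.7,37.4,6],"spin":-13.5},{"xyz":[29.7,37.4,6],"spin":-13.5},{"xyz":[29.7,37.4,6],"spin":-13.5}]' 0
python3 - <<'E'
from h import *
p,im=snap('wrist','pics/w2.png');np.save('p2.npy',np.array(p));print(p)
E
```

```text
t: 3.35
ee_pos: [569.4, 261.9, 241.2]
orientation: [-0.683, -3.066, -0.002]
ft_force: [-0.2, -0.3, 0.1]
width: 87.6
(array([569.35629443, 261.91430041, 241.24382899]), array([-6.82541611e-01, -3.06607382e+00, -1.89588051e-03]))
```

View pics/w2.png

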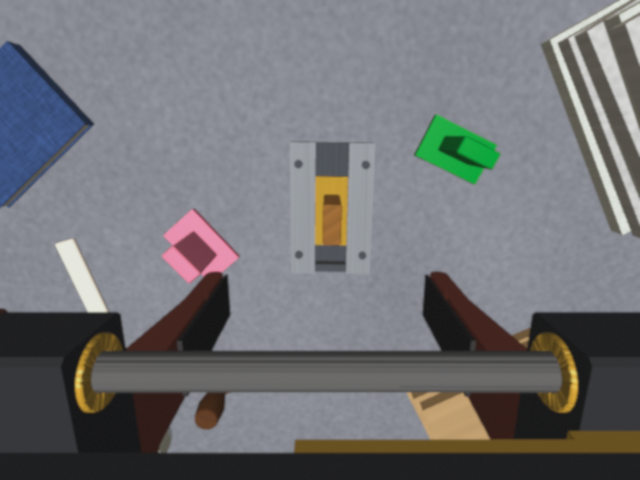

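The holder fills the view at (291–376, 142–272), with the open end at the top. The brass plate spans rows 177–245 and the grip top is centred near (332,226).

Run:
```python
from h import *
p=np.load('p2.npy');W=cv2.imread('pics/w2.png')
h=cv2.cvtColor(W,cv2.COLOR_BGR2HSV)[175:265,312:352].astype(int)
br=((h[...,0]>18)&(h[...,0]<30)&(h[...,1]>120)&(h[...,2]>150)).astype(np.uint8)
wd=((h[...,0]>=5)&(h[...,0]<=17)&(h[...,1]>90)&(h[...,2]>110)).astype(np.uint8)
for n,m in(('brass',br),('wood',wd)): y,x=np.nonzero(m);print(n,len(x),np.percentile(x,[1,50,99])+312,np.percentile(y,[1,50,99])+175)
b=[cast('wrist',u,33,p)[:2] for u in((298.5,164),(365.5,165),(362,255),(299,255))]
print(np.round(b,1));a=(b[0]+b[1])/2;c=(b[3]+b[2])/2;d=c-a;yaw=np.degrees(np.arctan2(d[1],d[0]));print('yaw',yaw,'centre',(a+c)/2)
q=[cast('wrist',u,31,p)[:2] for u in((290.5,142),(375.5,142),(373,272),(290.5,272))];a=(q[0]+q[1])/2;c=(q[3]+q[2])/2;d=c-a;print(np.degrees(np.arctan2(d[1],d[0])),'c',(a+c)/2,np.linalg.norm(d))
R=Rn.from_rotvec(p[1]).as_matrix();print('tool x az',np.degrees(np.arctan2(R[1,0],R[0,0])))
y,x=np.nonzero(wd);r=cv2.minAreaRect(np.c_[x+312,y+175].astype(np.float32));print(r)
print('plate ends',cast('wrist',(332,177),22,p),cast('wrist',(332,245),22,p))
g=cast('wrist',(332,226),82,p);print('grip',g,'tool shift cm',R.T@(g-p[0])/10)
```

```text
brass 1212 [316. 329. 346.] [177.   197.   243.89]
wood 691 [323. 332. 340.] [204.  224.  244.1]
[[520.8 257.1]
 [548.5 313.9]
 [628.7 275.1]
 [601.8 217.9]]
yaw -25.844460993313177 centre [574.96589462 265.98315473]
-25.402927717590856 c [574.65070084 267.3679095 ] 128.93037082458542
tool x az 154.89996131499865
((331.6929931640625, 224.4031982421875), (16.783130645751953, 41.28581237792969), 1.9749338626861572)
plate ends [546.47069624 280.21663297  22.        ] [609.38833323 251.04523513  22.        ]
grip [577.83803121 264.56428762  82.        ] tool shift cm [-0.6670905   0.58261961 15.92454515]
```

```bash
python3 -m inch '[{"xyz":[-0.64,0.65,4],"spin":0.5},{"xyz":[-0.64,0.65,8],"spin":0.5},{"xyz":[-0.64,0.65,12],"spin":0.5},{"xyz":[-0.64,0.65,15],"spin":0.5},{"xyz":[-0.64,0.65,17],"spin":0.5},{"xyz":[-0.64,0.65,18.6],"spin":0.5},{"xyz":[-0.64,0.65,19.6],"spin":0.5},{"xyz":[-0.64,0.65,19.6],"spin":0.5},{"xyz":[-0.64,0.65,19.6],"spin":0.5}]' 0 && python3 -m inch '[{"xyz":[0,0,0],"spin":0},{"xyz":[0,0,0],"spin":0},{"xyz":[0,0,0],"spin":0},{"xyz":[0,0,0],"spin":0},{"xyz":[0,0,0],"spin":0},{"xyz":[0,0,0],"spin":0},{"xyz":[0,0,0],"spin":0},{"xyz":[0,0,0],"spin":0},{"xyz":[0,0,0],"spin":0},{"xyz":[0,0,0],"spin":0}]' 1
```

```text
t: 4.3
ee_pos: [578.6, 265.5, 46.0]
orientation: [0.696, 3.063, 0.003]
ft_force: [-0.8, -0.0, 0.2]
width: 87.6
t: 5.3
ee_pos: [578.4, 265.3, 46.0]
orientation: [0.697, 3.063, 0.003]
ft_force: [-0.9, -0.5, 0.4]
width: 16.0
```

```bash
python3 -m inch '[{"xyz":[1,0,0],"spin":0},{"xyz":[2,0,0],"spin":0},{"xyz":[3,0,0],"spin":0},{"xyz":[4,0,0],"spin":0},{"xyz":[4,0,0],"spin":0}]' && python3 -m inch '[{"xyz":[1.5,0,0],"spin":0},{"xyz":[3,0,0],"spin":0},{"xyz":[4.5,0,0],"spin":0},{"xyz":[6,0,0],"spin":0},{"xyz":[7.5,0,0],"spin":0},{"xyz":[7.8,0,0],"spin":0},{"xyz":[7.8,0,0],"spin":0}]'
```

```text
t: 5.8
ee_pos: [540.6, 283.4, 46.0]
orientation: [-0.694, -3.063, -0.002]
ft_force: [-0.5, 0.0, -0.7]
width: 16.0
t: 6.5
ee_pos: [469.5, 317.4, 46.0]
orientation: [-0.692, -3.063, -0.001]
ft_force: [0.1, 0.7, -2.3]
width: 15.8
```

```bash
python3 -m inch '[{"xyz":[0,0,-1.5],"spin":0},{"xyz":[0,0,-2.6],"spin":0},{"xyz":[0,0,-2.6],"spin":0},{"xyz":[-1.4,0,-2.6],"spin":0},{"xyz":[-2.7,0,-2.6],"spin":0},{"xyz":[-2.7,0,-2.6],"spin":0},{"xyz":[-2.7,0,-1.8],"spin":0},{"xyz":[-2.7,0,-1.8],"spin":0}]'
python3 - <<'E'
from h import *
p,im=snap('wrist','pics/w3.png');np.save('p3.npy',np.array(p));q,s=snap('side','pics/s3.png')
a=cv2.resize(im[100:300,200:440],(480,400));b=cv2.resize(s[230:390,190:350],(400,400))
cv2.imwrite('pics/c3.png',np.hstack([a,b]))
E
```

```text
t: 7.3
ee_pos: [493.8, 305.5, 63.0]
orientation: [-0.693, -3.063, -0.001]
ft_force: [-1.0, -0.1, -2.5]
width: 16.0
```

View pics/c3.png

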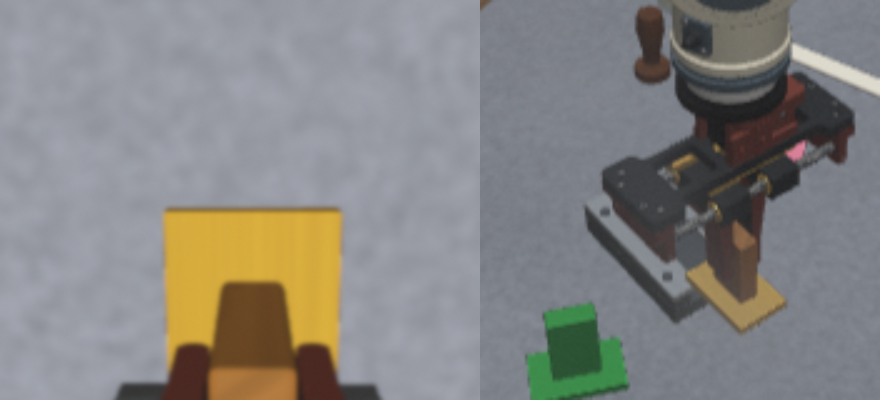

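The crop shows the die fully out and level in the jaws, with its inner end over the holder's open edge. Next I'll pivot it, in stages.

```bash
python3 -m inch '[{"xyz":[0.22,0,0.12],"spin":0},{"xyz":[0.44,0,0.24],"spin":0},{"xyz":[0.65,0,0.38],"spin":0},{"xyz":[0.85,0,0.51],"spin":0},{"xyz":[0.85,0,0.51],"spin":0}]'
python3 - <<'E'
from h import *
p,im=snap('wrist','pics/w4.png');q,s=snap('side','pics/s4.png')
o=ctrl.get_obs();print(o['ft_force'],o['moment'])
for f in('w3','w4'):
    h=cv2.cvtColor(cv2.imread(f'pics/{f}.png'),cv2.COLOR_BGR2HSV)[150:330,250:410].astype(int)
    m=(h[...,0]>18)&(h[...,0]<30)&(h[...,1]>120)&(h[...,2]>150);y,x=np.nonzero(m);print(f,len(x),x.min()+250,x.max()+250,y.min()+150)
E
```

```text
t: 7.9
ee_pos: [486.2, 309.6, 59.2]
orientation: [-0.691, -3.064, -0.001]
ft_force: [2.1, -1.9, 5.9]
width: 15.7
[ 1.33989891 -2.29505809  6.22299804] [-0.58723874 -0.64387784 -0.09205797]
w3 4799 282 370 205
w4 4125 283 369 216
```

```bash
cat >> h.py <<'E'
def rowof(th,H=50.9,u=35.,w=0):  # image row of outer edge of plate (w=0 top edge, 8 = engraved side edge) at tilt th
    i=ctrl.camera_info('wrist');t=np.radians(th);H=H-8+w
    X=np.array([u*np.cos(t)-H*np.sin(t),0,-18.7+H*np.cos(t)+u*np.sin(t)])
    E=np.array(i['hand_eye']);c=E[:3,:3].T@(X-E[:3,3]);k=np.array(i['camera_matrix'])@c;w2=386.4*44/c[2]
    return round(k[1]/k[2],1),round(w2,1)
E
python3 - <<'E'
from h import *
for t in(0,3,5,8,10,15,20,25,30): print(t,rowof(t),rowof(t,w=8))
E
```

```text
0 (np.float64(207.2), np.float64(90.3)) (np.float64(204.3), np.float64(86.7))
3 (np.float64(211.1), np.float64(89.2)) (np.float64(208.9), np.float64(85.6))
5 (np.float64(213.8), np.float64(88.5)) (np.float64(212.0), np.float64(85.0))
8 (np.float64(217.9), np.float64(87.5)) (np.float64(216.8), np.float64(84.1))
10 (np.float64(220.7), np.float64(86.9)) (np.float64(220.0), np.float64(83.5))
15 (np.float64(228.0), np.float64(85.5)) (np.float64(228.3), np.float64(82.2))
20 (np.float64(235.5), np.float64(84.3)) (np.float64(236.8), np.float64(81.1))
25 (np.float64(243.3), np.float64(83.2)) (np.float64(245.6), np.float64(80.1))
30 (np.float64(251.3), np.float64(82.3)) (np.float64(254.5), np.float64(79.4))
```

The outer edge row moved from 205 to 216, so the die has pivoted about 8° as planned. Continuing.

```bash
python3 -m inch '[{"xyz":[0.23,0,0.25],"spin":0},{"xyz":[0.46,0,0.45],"spin":0},{"xyz":[0.68,0,0.65],"spin":0},{"xyz":[0.89,0,0.86],"spin":0},{"xyz":[1.09,0,1.08],"spin":0},{"xyz":[1.28,0,1.3],"spin":0},{"xyz":[1.28,0,1.3],"spin":0},{"xyz":[1.28,0,1.3],"spin":0}]'
python3 - <<'E'
from h import *
p,im=snap('wrist','pics/w5.png');q,s=snap('side','pics/s5.png')
o=ctrl.get_obs();print(o['ft_force'],o['moment'])
for f in('w3','w4','w5'):
    h=cv2.cvtColor(cv2.imread(f'pics/{f}.png'),cv2.COLOR_BGR2HSV)[150:330,250:410].astype(int)
    m=(h[...,0]>18)&(h[...,0]<30)&(h[...,1]>120)&(h[...,2]>150);y,x=np.nonzero(m);print(f,len(x),x.min()+250,x.max()+250,y.min()+150)
E
```

```text
t: 8.8
ee_pos: [474.3, 315.3, 47.0]
orientation: [-0.691, -3.064, -0.001]
ft_force: [-2.7, -2.2, 7.2]
width: 15.8
[-1.96273228 -1.61580654  6.89422159] [-0.40018147 -0.06372771 -0.07433493]
w3 4799 282 370 205
w4 4125 283 369 216
w5 2588 284 367 244
```

Row 244 corresponds to about 25–26°. I'll lift clear and check.

```bash
python3 -m inch '[{"xyz":[0,0,-1],"spin":0},{"xyz":[0,0,-4],"spin":0},{"xyz":[0,0,-8],"spin":0},{"xyz":[0,0,-12],"spin":0},{"xyz":[0,0,-16],"spin":0},{"xyz":[0,0,-20],"spin":0},{"xyz":[0,0,-23],"spin":0},{"xyz":[0,0,-23],"spin":0},{"xyz":[0,0,-23],"spin":0}]'
python3 - <<'E'
from h import *
p,im=snap('wrist','pics/w6.png');np.save('p6.npy',np.array(p));q,s=snap('side','pics/s6.png');snap('top','pics/t6.png')
h=cv2.cvtColor(im,cv2.COLOR_BGR2HSV)[150:330,250:410].astype(int)
m=(h[...,0]>18)&(h[...,0]<30)&(h[...,1]>120)&(h[...,2]>150);y,x=np.nonzero(m);print(len(x),x.min()+250,x.max()+250,y.min()+150)
i=ctrl.camera_info('side');X=np.array(p[0]);c=i['R']@X+i['t'];k=i['camera_matrix']@c;u,v=(k[:2]/k[2]).astype(int);print(u,v)
a=cv2.resize(im[180:300,250:410],(533,400));b=cv2.resize(s[max(v-50,0):v+50,max(u-60,0):u+60],None,fx=4,fy=4,interpolation=cv2.INTER_CUBIC)
b=cv2.resize(b,(480,400))
cv2.imwrite('pics/c6.png',np.hstack([a[:,:320] if 0 else cv2.resize(a,(320,400)),b]));print(u-60,v-50)
E
```

```text
t: 9.8
ee_pos: [473.8, 315.0, 277.0]
orientation: [-0.69, -3.065, -0.002]
ft_force: [0.0, 0.8, -2.4]
width: 15.9
2629 285 367 243
298 250
238 200
```

View pics/c6.png

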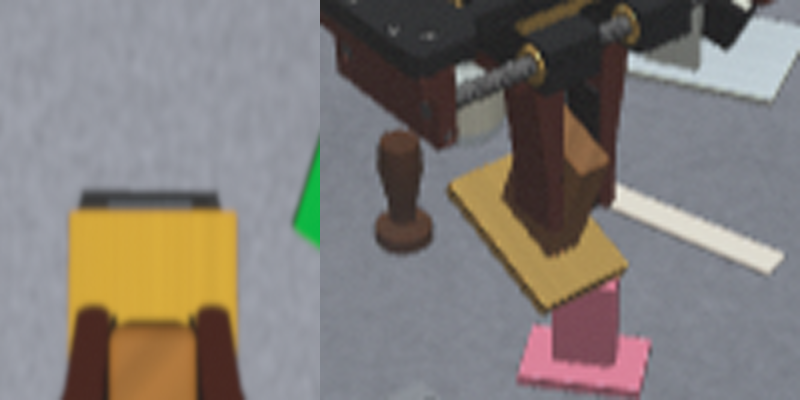

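The side view shows the plate tipped, outer end down, with visible corners at crop (450,187), (545,303) and (627,266). I'll triangulate them for the actual tilt and offset.

Run:
```python
from h import *
p=np.load('p6.npy');R=Rn.from_rotvec(p[1]).as_matrix()
rt=lambda r:(R.T@(r[0]-p[0]),R.T@r[1])
a=two(ray('wrist',(368.5,243.3),p),ray('side',(294.3,275.8)));b=two(ray('wrist',(284.5,243.3),p),ray('side',(314.8,266.4)))
A,B=R.T@(a-p[0]),R.T@(b-p[0]);print('outer top corners, tool',A,B)
for yy in(A[1],22.,(A[1]-B[1])/2):
    c,d=rt(ray('side',(270.5,246.8)));C=c+d*(yy-c[1])/d[1]
    c2,d2=rt(ray('side',(294.3,275.8)));A2=c2+d2*(yy-c2[1])/d2[1]
    for n,P in(('tri',A),('side',A2)): v=P-C;print(n,yy,C,'tilt',np.degrees(np.arctan2(v[2],v[0])),'len',np.hypot(v[0],v[2]))
for t in(23,25,27):
    q=np.radians(t);print(t,35*np.cos(q)-43*np.sin(q),-18.7+43*np.cos(q)+35*np.sin(q))
```

```text
outer top corners, tool [15.86137203 21.94045686 29.69272865] [ 14.77087433 -21.77662688  33.45845127]
tri 21.940456862109805 [-46.42620258  21.94045686   8.78409375] tilt 18.55582412638796 len 65.70321883111673
side 21.940456862109805 [-46.42620258  21.94045686   8.78409375] tilt 17.802350892846622 len 66.85440226118126
tri 22.0 [-46.3393775   22.           8.70542757] tilt 18.645030200612823 len 65.64602081811317
side 22.0 [-46.3393775   22.           8.70542757] tilt 17.8023508928466 len 66.84341813788899
tri 21.85854187014425 [-46.54565003  21.85854187   8.89231679] tilt 18.433355037813925 len 65.78216730999083
side 21.85854187014425 [-46.54565003  21.85854187   8.89231679] tilt 17.802350892846558 len 66.86951339578235
23 15.416231345796643 34.55729819557952
25 13.548187291432672 35.062874003500426
27 11.663636857792365 35.50294803098396
```

Run:
```python
from h import *
im=cv2.imread('pics/w6.png');print([(r,im[r,318:334].mean(0).astype(int).tolist()) for r in range(238,300,2)])
i=ctrl.camera_info('wrist');E=np.array(i['hand_eye'])
def row(u,h,th,px,ph):
    t=np.radians(th);du=u-px;dh=ph-h
    X=np.array([du*np.cos(t)-dh*np.sin(t),0,-18.7+dh*np.cos(t)+du*np.sin(t)]);c=E[:3,:3].T@(X-E[:3,3]);k=i['camera_matrix']@c;return round(k[1]/k[2],1)
for ph in(44,47,51):
    for t in(18,20,22,24,26,28,30): print(ph,t,'outer',row(35,8,t,0,ph),'base',row(18,8,t,0,ph),'topO',row(18,68,t,0,ph),'topI',row(-18,68,t,0,ph))
```

```text
[(238, [76, 74, 73]), (240, [84, 81, 77]), (242, [90, 111, 128]), (244, [62, 161, 204]), (246, [60, 169, 213]), (248, [60, 170, 213]), (250, [60, 170, 213]), (252, [60, 170, 213]), (254, [60, 170, 213]), (256, [60, 170, 213]), (258, [60, 170, 213]), (260, [60, 170, 213]), (262, [60, 170, 213]), (264, [60, 170, 213]), (266, [60, 170, 213]), (268, [60, 170, 213]), (270, [60, 170, 213]), (272, [60, 170, 213]), (274, [58, 163, 205]), (276, [42, 106, 138]), (278, [41, 86, 129]), (280, [51, 103, 153]), (282, [57, 109, 160]), (284, [58, 111, 162]), (286, [58, 111, 162]), (288, [59, 113, 164]), (290, [60, 114, 167]), (292, [60, 116, 169]), (294, [61, 118, 172]), (296, [62, 119, 174]), (298, [62, 120, 175])]
44 18 outer 231.6 base 265.6 topO 269.5 topI 375.9
44 20 outer 234.3 base 268.1 topO 267.1 topI 373.9
44 22 outer 237.0 base 270.6 topO 264.7 topI 371.8
44 24 outer 239.8 base 273.2 topO 262.4 topI 369.6
44 26 outer 242.6 base 275.8 topO 260.2 topI 367.3
44 28 outer 245.5 base 278.4 topO 258.1 topI 364.9
44 30 outer 248.3 base 281.1 topO 256.2 topI 362.4
47 18 outer 232.0 base 265.5 topO 269.2 topI 373.3
47 20 outer 234.8 base 268.1 topO 267.1 topI 371.6
47 22 outer 237.7 base 270.8 topO 265.1 topI 369.9
47 24 outer 240.6 base 273.6 topO 263.2 topI 368.0
47 26 outer 243.6 base 276.3 topO 261.3 topI 366.1
47 28 outer 246.6 base 279.1 topO 259.6 topI 364.0
47 30 outer 249.7 base 281.9 topO 257.9 topI 361.9
51 18 outer 232.5 base 265.3 topO 268.9 topI 369.9
51 20 outer 235.5 base 268.2 topO 267.2 topI 368.7
51 22 outer 238.6 base 271.1 topO 265.6 topI 367.4
51 24 outer 241.8 base 274.1 topO 264.1 topI 366.0
51 26 outer 244.9 base 277.0 topO 262.7 topI 364.5
51 28 outer 248.1 base 280.0 topO 261.4 topI 362.9
51 30 outer 251.3 base 283.0 topO 260.1 topI 361.3
```

```bash
cat >> h.py <<'E'
def solve(rows):  # rows of plate outer top edge, grip base, grip top outer edge -> tilt, px, ph
    from scipy.optimize import least_squares
    i=ctrl.camera_info('wrist');E=np.array(i['hand_eye'])
    def row(u,h,th,px,ph):
        t=np.radians(th);du=u-px;dh=ph-h
        X=np.array([du*np.cos(t)-dh*np.sin(t),0,-18.7+dh*np.cos(t)+du*np.sin(t)]);c=E[:3,:3].T@(X-E[:3,3]);k=i['camera_matrix']@c;return k[1]/k[2]
    f=lambda v:[row(35,8,*v)-rows[0],row(18,8,*v)-rows[1],row(18,68,*v)-rows[2],(v[2]-51)/8]
    return least_squares(f,[15,0,51]).x.round(1)
E
python3 - <<'E'
from h import *
for f in('w3','w4','w5','w6'):
    im=cv2.imread(f'pics/{f}.png');g=im[195:300,318:334,2].mean(1);d=np.diff(g);print(f,[(195+k,int(d[k])) for k in range(len(d)) if abs(d[k])>8])
for r in((206,241.5,283.5),(243,275.5,279),(243,275.5,278.5),(243,275.5,281)): print(r,solve(r))
E
```

```text
w3 [(204, 20), (205, 37), (206, 19), (238, -8), (239, -28), (240, -38), (241, -27), (282, 14), (283, 19), (284, 16)]
w4 [(214, -9), (215, 13), (216, 36), (217, 22), (249, -15), (250, -41), (251, -44), (252, -18), (281, 16), (282, 23), (283, 19), (284, 8)]
w5 [(241, 8), (242, 19), (243, 20), (244, 10), (274, -16), (275, -41), (276, -30), (277, 9), (278, 14)]
w6 [(235, -11), (236, -30), (237, -33), (238, -8), (239, 12), (240, 15), (241, 36), (242, 47), (243, 27), (244, 8), (274, -25), (275, -41), (276, -22), (277, 14), (278, 15)]
(206, 241.5, 283.5) [ 1.9 -2.4 45.7]
(243, 275.5, 279) [19.6  4.2 51.8]
(243, 275.5, 278.5) [19.7  4.  51.8]
(243, 275.5, 281) [18.9  4.7 51.9]
```

Two estimates put the tilt at about 18–19.5°, with the die slid a few mm in the pads: the grip's outer face is still faintly visible, and the side view agrees. I'll press again for the remaining ~6°.

```bash
python3 -m inch '[{"xyz":[0,0,5],"spin":0},{"xyz":[0,0,10],"spin":0},{"xyz":[0,0,15],"spin":0},{"xyz":[0,0,19],"spin":0},{"xyz":[0,0,21.5],"spin":0},{"xyz":[0,0,22.6],"spin":0},{"xyz":[0,0,22.8],"spin":0},{"xyz":[0.1,0,22.9],"spin":0},{"xyz":[0.2,0,23.1],"spin":0},{"xyz":[0.3,0,23.25],"spin":0},{"xyz":[0.4,0,23.4],"spin":0},{"xyz":[0.5,0,23.55],"spin":0},{"xyz":[0.5,0,23.65],"spin":0},{"xyz":[0.5,0,23.65],"spin":0}]'
cat >> h.py <<'E'
def prof(f):
    im=cv2.imread(f);g=im[195:330,318:334,2].mean(1);d=np.diff(g);print(f,[(195+k,int(d[k])) for k in range(len(d)) if abs(d[k])>5])
E
python3 - <<'E'
from h import *
snap('wrist','pics/w7.png');prof('pics/w7.png');print(ctrl.get_obs()['ft_force'])
E
```

```text
t: 11.35
ee_pos: [468.7, 317.1, 40.2]
orientation: [-0.69, -3.064, -0.0]
ft_force: [-2.2, -0.6, 6.9]
width: 15.6
pics/w7.png [(250, 12), (251, 24), (252, 17), (253, 5), (271, -14), (272, -32), (273, -21), (275, 6), (276, 5)]
[-3.46436209  0.03823775  8.53351327]
```

```bash
python3 -m inch '[{"xyz":[0,0,-1],"spin":0},{"xyz":[0,0,-5],"spin":0},{"xyz":[0,0,-10],"spin":0},{"xyz":[0,0,-15],"spin":0},{"xyz":[0,0,-20],"spin":0},{"xyz":[0,0,-24],"spin":0},{"xyz":[0,0,-24],"spin":0},{"xyz":[0,0,-24],"spin":0}]'
cat >> h.py <<'E'
def solve2(ro,rt,ph):
    from scipy.optimize import fsolve
    i=ctrl.camera_info('wrist');E=np.array(i['hand_eye'])
    def row(u,h,th,px):
        t=np.radians(th);du=u-px;dh=ph-h
        X=np.array([du*np.cos(t)-dh*np.sin(t),0,-18.7+dh*np.cos(t)+du*np.sin(t)]);c=E[:3,:3].T@(X-E[:3,3]);k=i['camera_matrix']@c;return k[1]/k[2]
    return fsolve(lambda v:[row(35,8,*v)-ro,row(18,68,*v)-rt],[24,3]).round(1)
E
python3 - <<'E'
from h import *
p,im=snap('wrist','pics/w8.png');q,s=snap('side','pics/s8.png');prof('pics/w8.png');print(p)
for ph in(45,48,51): print(ph,solve2(251.8,272.3,ph))
i=ctrl.camera_info('side');c=i['R']@p[0]+i['t'];k=i['camera_matrix']@c;u,v=(k[:2]/k[2]).astype(int);print(u-40,v-40)
a=cv2.resize(im[200:300,266:391],(500,400));b=cv2.resize(s[v-40:v+60,u-40:u+35],(300,400),interpolation=cv2.INTER_CUBIC)
cv2.imwrite('pics/c8.png',np.hstack([a,b]))
E
```

```text
t: 12.2
ee_pos: [469.1, 317.1, 281.7]
orientation: [0.69, 3.064, 0.004]
ft_force: [0.5, -0.3, -2.7]
width: 16.1
pics/w8.png [(238, -16), (239, -31), (240, -29), (242, 12), (243, 8), (249, 5), (250, 29), (251, 46), (252, 31), (253, 11), (271, -15), (272, -33), (273, -21), (275, 7), (276, 5)]
(array([469.08432817, 317.09521929, 281.73812582]), array([0.69030226, 3.0636388 , 0.00384618]))
45 [26.4  4.3]
48 [26.3  3.9]
51 [26.1  3.6]
260 210
```

View pics/c8.png

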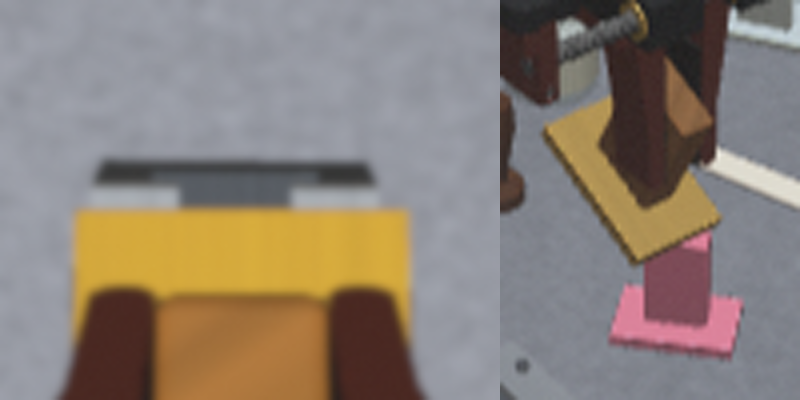

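Run:
```python
from h import *
o=ctrl.get_obs();p=(np.array([469.084,317.095,281.738]),np.array([.6903,3.06364,.003846]));R=Rn.from_rotvec(p[1]).as_matrix()
a=two(ray('wrist',(368.5,251.8),p),ray('side',(293.3,274.5)));b=two(ray('wrist',(284.8,251.8),p),ray('side',(315,264)))
A,B=R.T@(a-p[0]),R.T@(b-p[0]);print('outer',A,B)
for yy in(A[1],22.):
    c,d=ray('side',(271,242.3));c=R.T@(c-p[0]);d=R.T@d;C=c+d*(yy-c[1])/d[1];c,d=ray('side',(293.3,274.5));c=R.T@(c-p[0]);d=R.T@d;A2=c+d*(yy-c[1])/d[1]
    v=A2-C;print(C,A2,np.degrees(np.arctan2(v[2],v[0])),np.hypot(v[0],v[2]))
for th,px,ph in((26.3,3.9,48),(26.1,3.6,51),(26.4,4.3,45),(24,3.9,48)):
    t=np.radians(th);T=lambda du,dh:np.array([du*np.cos(t)-dh*np.sin(t),-18.7+dh*np.cos(t)+du*np.sin(t)])
    print(th,ph,'pred outer',T(35-px,ph-8),'origin',T(-px,ph))
print('tool x az',np.degrees(np.arctan2(R[1,0],R[0,0])))
```

```text
outer [10.00588264 22.73345848 32.20355468] [ 10.29558155 -21.57949224  32.65932568]
[-48.64977125  22.73345848   2.45224755] [10.46416924 22.73345848 32.05781678] 26.602722164950624 66.11314308537806
[-49.71244218  22.           3.3983877 ] [ 9.52112347 22.         33.06386785] 26.602722164950617 66.24693209314431
26.3 48 pred outer [10.15788035 30.93897125] origin [-24.76371424  22.60337101]
26.1 51 pred outer [ 9.28068158 33.72927569] origin [-25.66979694  25.51562535]
26.4 45 pred outer [11.04684941 28.09163513] origin [-23.86014363  19.69509794]
24 48 pred outer [12.14179801 30.49132791] origin [-23.08618615  23.56390906]
tool x az 154.60426674479987
```

The wrist fit (26.3°) and the side view (26.6°) agree on the tilt, and the face centre is at (-25, 0, 24) mm in the tool frame. I'll carry it high to above the focus.

```bash
python3 -m inch '[{"xyz":[-1.2,-1.9,0],"spin":-1.5},{"xyz":[-3.6,-5.7,0],"spin":-4},{"xyz":[-6,-9.5,0],"spin":-6.5},{"xyz":[-8.5,-13.3,0],"spin":-9},{"xyz":[-10.9,-17.2,0],"spin":-11.5},{"xyz":[-13.4,-21,0],"spin":-14},{"xyz":[-15.8,-24.8,0],"spin":-16.5},{"xyz":[-18.2,-28.6,0],"spin":-19},{"xyz":[-20.7,-32.4,0],"spin":-21.5},{"xyz":[-23.1,-36.3,0],"spin":-24},{"xyz":[-25.5,-40.1,0],"spin":-26.5},{"xyz":[-27.5,-43,0],"spin":-28.5},{"xyz":[-29.2,-45.8,0],"spin":-29.8},{"xyz":[-29.2,-45.8,0],"spin":-29.8},{"xyz":[-29.2,-45.8,0],"spin":-29.8}]'
python3 - <<'E'
from h import *
p,im=snap('wrist','pics/w9.png');prof('pics/w9.png');R=Rn.from_rotvec(p[1]).as_matrix();o=ctrl.get_obs()
print('az',np.degrees(np.arctan2(R[1,0],R[0,0])),'die',p[0]+R@[-25.2,.3,24.2],'shift cm',R.T@(np.array([561.2,-220,202.8])-(p[0]+R@[-25.2,.3,24.2]))/10,o['qpos'].round(2) if hasattr(o['qpos'],'round') else o['qpos'])
E
```

```text
t: 13.8
ee_pos: [534.1, -222.7, 277.0]
orientation: [0.117, -3.133, -0.002]
ft_force: [0.3, -0.2, -2.2]
width: 15.9
pics/w9.png [(217, 8), (218, 26), (219, 22), (220, 8), (251, -5), (271, -14), (272, -32), (273, -21), (275, 6), (276, 5)]
az -175.70926312215516 die [ 559.09429971 -220.46748532  252.67388438] shift cm [-0.24540714  0.02270126  4.98596315] [-0.41  0.3   1.68 -0.    1.17 -2.06]
```

```bash
python3 -m inch '[{"xyz":[-0.2,0,1],"spin":0},{"xyz":[-0.2,0,2.5],"spin":0},{"xyz":[-0.2,0,4],"spin":0},{"xyz":[-0.2,0,4.8],"spin":0},{"xyz":[-0.2,0,5],"spin":0},{"xyz":[-0.2,0,5],"spin":0},{"xyz":[-0.2,0,5],"spin":0},{"xyz":[-0.2,0,5],"spin":0}]'
python3 - <<'E'
from h import *
p,im=snap('wrist','pics/w10.png');_,s=snap('side','pics/s10.png');_,t=snap('top','pics/t10.png');prof('pics/w10.png');R=Rn.from_rotvec(p[1]).as_matrix()
f=p[0]+R@[-25.2,.3,24.2];print('die',f,'shift',R.T@([561.2,-220,202.8]-f)/10)
i=ctrl.camera_info('side');k=i['camera_matrix']@(i['R']@f+i['t']);u,v=(k[:2]/k[2]).astype(int);print(u-50,v-45)
cv2.imwrite('pics/c10.png',cv2.resize(s[v-45:v+55,u-50:u+50],(600,600),interpolation=cv2.INTER_CUBIC))
E
```

```text
t: 14.65
ee_pos: [536.4, -221.9, 228.2]
orientation: [0.119, -3.135, -0.001]
ft_force: [-0.1, 0.2, -1.3]
width: 15.9
pics/w10.png [(225, 20), (226, 31), (227, 16), (250, -9), (252, 6), (253, 5), (271, -14), (272, -32), (273, -21), (275, 6), (276, 5)]
die [ 561.42682295 -219.6337056   203.84081651] shift [ 0.02491313 -0.03488216  0.1041718 ]
308 106
```

View pics/c10.png

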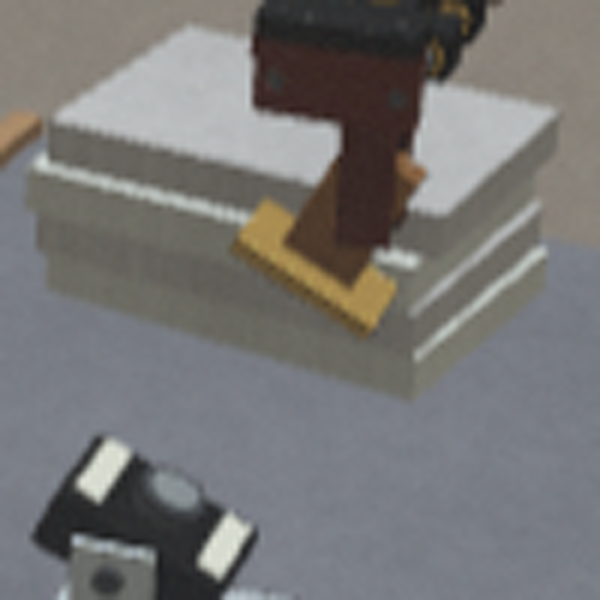

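The side crop shows the plate facing the lens. Its long edge, from (235,250) to (370,333), slopes 31.6°, and the line through the lamps, from (105,470) to (225,545), slopes 32.0°, so they are parallel. The computed face centre is within about 1.2 mm of the focus, so I'm handing in.

Run:
```python
from workcell import ctrl
import numpy as np
o=ctrl.get_obs();print(np.abs(o['qvel']).max(),o['width']);print(ctrl.close_job())
```

```text
0.00361731648154234 15.819354160254917
the job is handed in; nothing more can be done
None
```

I took the die by its wooden grip, slid it out of the open end of the holder, and handed in with it held still at the focus point. Hand-in came at about 14.7 s of robot time, and no verdict was reported.

The move interface can't tilt the tool. I got the 25° lean by pressing the plate's inner end on the holder's top edge twice, so the die pivoted in the jaws.

What the last checks showed:
- **Position:** the centre of the engraved face is computed to be about 1 mm from the focus point, based on my calibrated estimates.
- **Squareness to the lens:** the die's tilt is 26.3° from the wrist view and 26.6° from the side view, against the 25° wanted.
- **Long side:** its turn is about 0.1° off my estimate of the stand's turn. In the side picture the plate edge and the lamp line are parallel to within about 0.5°.
- **Grip:** the finger opening is 15.8 mm on the 16 mm grip, and the arm is essentially still.

Checks that disagreed:
- **First press:** I first read this as about 25°. A second look showed only 18–19.5°, and that the die had slid about 4 mm in the jaws. That is why I pressed again and remeasured.
- **Lens height:** triangulating two views gave 88.7 mm instead of the stated 85 mm. I used 85.

I did not re-measure the other things on the bench at the end. The arm stayed well above them on every move across the bench.

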